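# Lay out coated lenses by their witness glasses and cover the middle one

### The job

On the black tray, first set each of the three lens cells upright in the white circle directly in front (robot's side) of the witness glass of its own colour, well centred. When all three stand there, put the brass spacer ring squarely on top of the lens that now stands between the other two, and then the white cover, knob up, squarely on top of the spacer. Keep the lenses upright and do not drop them, and leave the empty steel ring where it is.

Things in the scene. Friction and masses are not known exactly. Their poses are not given: they have to be found in the camera images.
- lens_blue: Loose lens cell: a silvery metal cylinder, 50 mm diameter, 22 mm high, about 160 g, with blue glass recessed 1.5 mm in its top face (the 4 mm metal rim stands proud). Stands upright on the bench at the start. Origin: centre of its underside; z up.
- lens_amber: Loose lens cell: a silvery metal cylinder, 50 mm diameter, 22 mm high, about 160 g, with amber glass recessed 1.5 mm in its top face (the 4 mm metal rim stands proud). Stands upright on the bench at the start. Origin: centre of its underside; z up.
- lens_green: Loose lens cell: a silvery metal cylinder, 50 mm diameter, 22 mm high, about 160 g, with green glass recessed 1.5 mm in its top face (the 4 mm metal rim stands proud). Stands upright on the bench at the start. Origin: centre of its underside; z up.
- spacer: Loose brass-coloured spacer ring, 50 mm outside, 36 mm inside diameter, 16 mm high, about 110 g. Lies flat on the bench at the start. Origin: centre of its underside; z up.
- cover: Loose lens cover: white disc 50 mm diameter, 10 mm high, with a red round knob on top, 24 mm diameter, 22 mm high (top 32 mm above the underside), about 50 g. Stands knob up. Origin: centre of its underside; z up.
- empty_ring: Loose empty steel-grey ring without glass, 50 mm outside diameter, 22 mm high: not part of the job, to be left where it is. Origin: centre of its underside.
- tray: Fixed black staging tray, a flat plate 150 mm (x) by 216 mm (y), 10 mm thick, no rim. Origin: centre of its underside, on the bench. Its +x points away from the robot, +y to the robot's left, turned by up to about 15 degrees. Front row (robot's side): three printed white circles, 60 mm across, flat, at tray x = -37.5 mm, y = -70, 0 and 70 mm. Back row: the three fixed witness glasses at x = +37.5 mm, y = -70, 0 and 70 mm, one straight behind each circle.
- witness_blue: Small flat blue witness glass in a dark 40 mm round mount, 5 mm high, fixed to the tray in its back row (which of the three places it has varies). Origin: centre of its underside, on the tray's top (10 mm above the bench). Its axes are parallel to the tray's: the centre of the white circle in front of it lies at (-75, 0) mm in its own x, y.
- witness_amber: Small flat amber witness glass in a dark 40 mm round mount, 5 mm high, fixed to the tray in its back row (which of the three places it has varies). Origin: centre of its underside, on the tray's top (10 mm above the bench). Its axes are parallel to the tray's: the centre of the white circle in front of it lies at (-75, 0) mm in its own x, y.
- witness_green: Small flat green witness glass in a dark 40 mm round mount, 5 mm high, fixed to the tray in its back row (which of the three places it has varies). Origin: centre of its underside, on the tray's top (10 mm above the bench). Its axes are parallel to the tray's: the centre of the white circle in front of it lies at (-75, 0) mm in its own x, y.
Not all that is in view belongs to the job. What is shaped like the lens_green but pink is not meant.

How it is judged:
On the way, in this order (a step that is already met when the one before it is completed fails the run):
1. all three lenses stand in the circles in front of the witness glasses of their own colours (x of lens_blue in the frame of witness_blue between -0.087 and -0.063 m and y of lens_blue in the frame of witness_blue between -0.012 and 0.012 m and height (world z) of lens_blue between 0.006 and 0.014 m and angle between each of lens_blue, lens_amber, lens_green's own z axis and vertical below 0.15 rad and linear speed of each of lens_blue, lens_amber, lens_green below 0.03 m/s and x of lens_amber in the frame of witness_amber between -0.087 and -0.063 m and y of lens_amber in the frame of witness_amber between -0.012 and 0.012 m and height (world z) of lens_amber between 0.006 and 0.014 m and x of lens_green in the frame of witness_green between -0.087 and -0.063 m and y of lens_green in the frame of witness_green between -0.012 and 0.012 m and height (world z) of lens_green between 0.006 and 0.014 m), for 0.2 s.
2. the spacer lies on the lens in the middle circle (y of spacer in the frame of tray between -0.022 and 0.022 m and (horizontal distance between spacer and lens_blue below 0.009 m or horizontal distance between spacer and lens_amber below 0.009 m or horizontal distance between spacer and lens_green below 0.009 m) and height (world z) of spacer between 0.028 and 0.036 m and angle between spacer's own z axis and vertical below 0.15 rad and linear speed of spacer below 0.03 m/s), for 0.2 s.
3. the cover lies on the spacer, knob up (horizontal distance between cover and spacer below 0.009 m and height (world z) of cover between 0.044 and 0.052 m and angle between cover's own z axis and vertical below 0.15 rad and linear speed of cover below 0.03 m/s), for 0.2 s.
At the end, for the whole second after the job is handed in: Each lens stands upright, within 12 mm along each tray axis of the centre of the circle in front of the witness glass of its colour; the spacer lies flat on the middle lens and the cover, knob up, on the spacer, each within 9 mm of centred on the one beneath; all at rest (all of step 1 and all of step 2 and all of step 3); the robot touches nothing.
It fails at once if the empty steel ring is moved by more than 20 mm (distance of empty_ring from where it was at the start of the episode above 0.02 m).
It fails at once if a lens is tipped by more than about 45 degrees (angle between any of lens_blue, lens_amber, lens_green's own z axis and vertical above 0.8 rad).
It fails at once if a lens is dropped (falls freely from more than about 25 mm) ((linear speed of lens_blue above 0.7 m/s and contact force between the fingers and lens_blue below 0.05 N) or (linear speed of lens_amber above 0.7 m/s and contact force between the fingers and lens_amber below 0.05 N) or (linear speed of lens_green above 0.7 m/s and contact force between the fingers and lens_green below 0.05 N)).
It also fails if it takes over 120 s, if anything falls off the work surface, if the arm or the gripper's body presses on something with over 40 N, if the wrist force passes 120 N, or if a joint passes its speed limit or range.

### The arm

A 7-joint arm with a two-finger parallel gripper is mounted at the origin on the work surface. World frame = base frame: x ahead of the robot, y to its left, z up, the work surface at z = 0. Lengths are in m, angles in rad, forces in N, time in s.
With the tool pointing down it reaches from about 0.375 to 0.925 m from the base axis. Payload 3.1 kg.
Tool frame: the origin (TCP) lies between the finger pads; the fingertips stand 17 mm ahead of it and the grasp point (between the pads) lies 2 mm behind it; z points along the fingers, y is the line along which they close (so a half turn about z gives the same grasp; the last joint's range is limited). The gripper opens to 85 mm and grips with 20 to 120 N. Pads are 22 mm wide; open, the fingers measure 114 mm over their backs; the gripper's body (76 mm by 85 mm) begins 54 mm behind the grasp point. The pads swing forward as they close: fully open they stand 13 mm farther back than shut.
Start: joints at [-1.323, 0.383, 0.044, 1.598, -0.018, 1.161, -0.05], TCP at [0.22, 0.612, 0.248] pointing down, gripper open.
Joint ranges: [-2.61, 2.61], [-0.41, 2.15], [-1.48, 1.57], [0, 2.5], [-1.57, 4.71], [0.05, 1.97], [-2.85, 2.85]. Speed limits (rad/s): [2.79, 2.79, 3.14, 3.14, 3.14, 3.14, 3.14].

### API

Orientations are given as a unit quaternion [x, y, z, w].
In Python, from bench import r, viewer gives the robot as it stands. The module is installed in compiled form; this text tells all that it offers.
- The arm moves only by the shell command python3 -m pendant 'ROWS' [OPENING] [FORCE]. ROWS is JSON, a list of rows, each an object of numbers: "dx", "dy", "dz": the shift along the tool's x, y, z in units of 0.25 m (1.0 is 0.25 m); "wx", "wy", "wz": the turn, a rotation vector about the tool's x, y, z in units of 60 degrees (1.0 is 60 degrees). A call has 1 to 5 rows; each row shifts and turns the commanded pose from where the row before left it, along the tool's axes as they then stand; what a row does not reach is not made up. A row lasts 1/12 s, in which the tool goes at most 41.7 mm and 7.16 degrees, less where a joint would pass 70% of its speed; a pose out of reach is approached as far as the arm can. A call with a number of a shift or a turn outside -1 to 1 is refused whole. A call with a gripper value outside its range is refused whole. OPENING is the closure, from -1 (fully open) to 1 (shut), set as the call begins (- or left out, the last holds). The fingers move at their own pace and stop on an object; FORCE is the grip in N (left out, the last holds). Time passes only in rows, so rows that do not move let the fingers close. It gives the time, the measured TCP pose, the force, the opening and the grip force at its end, in the units of the state.
- r.state(): the state, without advancing time (a new reading comes with each control period).
- viewer.camera(name): name is "scene" or "top" or "wrist"; returns the picture (384x512x3 uint8, red, green, blue); there is no depth.
- viewer.get_calibration(name): a dict with "camera_matrix" (3x3 intrinsics, pixels), "R" (3x3) and "t" (3): a world point X has camera coordinates R X + t; the wrist camera has in their place "mount" (4x4, takes a point from camera to tool coordinates, whose origin is the TCP and whose axes are the flange's). Camera axes: x right, y down, z forward; pixel columns grow to the right and rows downward; lengths in m; the calibration is good to about 2 mm. A picture is of the moment at which its call begins: read the wrist's pose just before it. get_calibration takes no time and is no camera call.
- r.sign_off(): hands the job in; it is judged then, once.
The state is a dict: "t": time; "joint_positions": joint angles; "joint_vel": joint speeds; "joint_efforts": joint torques, N m; "position": TCP position; "tcp_rot": TCP orientation; "force": force on the tool from outside, world axes, zero at the start; "moment": the same for the moment, N m; "opening": opening from 0.0 (shut) to 1.0 (fully open); "gripper_force": force on a finger pad.
Only numpy, scipy, OpenCV 4.12 (cv2) and the standard library are available. Lean on these libraries where they do the work, as an engineer would, in place of code of your own. Each camera call takes 0.05 s, during which the arm holds its last target. There are 200 camera calls.

## Working session

There is one attempt and no reset: what is moved stays moved. The work goes in short steps, Python scripts to look and compute and a shell command to move; the robot and the scene stay as the last step left them, time stands still between calls to the robot, and variables do not carry over. Pictures are saved under pics/ and viewed, at most 14 in all, crops included, and the job is handed in when it is done.

```bash
mkdir -p pics; ls
python3 - <<'E'
from bench import r, viewer
import cv2
s=r.state(); print(s['t'],s['position'],s['tcp_rot'],s['opening'])
for n in ('scene','top'):
    im=viewer.camera(n); cv2.imwrite(f'pics/{n}0.png',im[:,:,::-1])
    c=viewer.get_calibration(n); print(n,c)
print(viewer.get_calibration('wrist'))
E
```

```text
pics
0.0 [0.22002851 0.61064456 0.24686529] [ 1.72020086e-01  9.85092525e-01 -1.33596896e-03 -1.47099134e-04] 0.9969121758191044
scene {'camera_matrix': array([[346.6415152 ,   0.        , 257.00641101],
       [  0.        , 346.6415152 , 191.37293303],
       [  0.        ,   0.        ,   1.        ]]), 'R': array([[ 0.71816124,  0.69561808, -0.01897134],
       [ 0.4889198 , -0.52378897, -0.69756902],
       [-0.49517861,  0.49169157, -0.71626639]]), 't': array([-0.35970516, -0.20731687,  1.19391456])}
top {'camera_matrix': array([[360.20145615,   0.        , 253.86420161],
       [  0.        , 360.20145615, 194.2405157 ],
       [  0.        ,   0.        ,   1.        ]]), 'R': array([[-0.09061485, -0.99587259, -0.00516968],
       [-0.9728533 ,  0.0896279 , -0.21336189],
       [ 0.21294461, -0.01430442, -0.97695956]]), 't': array([0.03795801, 0.50045437, 0.91483658])}
{'camera_matrix': array([[298.27652738,   0.        , 255.5514498 ],
       [  0.        , 298.27652738, 194.8310574 ],
       [  0.        ,   0.        ,   1.        ]]), 'mount': array([[ 7.27774708e-04, -9.64452108e-01, -2.64256697e-01,
         6.70816628e-02],
       [ 9.99999709e-01,  7.62580530e-04, -2.91304002e-05,
        -4.32723915e-04],
       [ 2.29611888e-04, -2.64256599e-01,  9.64452382e-01,
        -1.26367088e-01],
       [ 0.00000000e+00,  0.00000000e+00,  0.00000000e+00,
         1.00000000e+00]])}
```

View pics/top0.png

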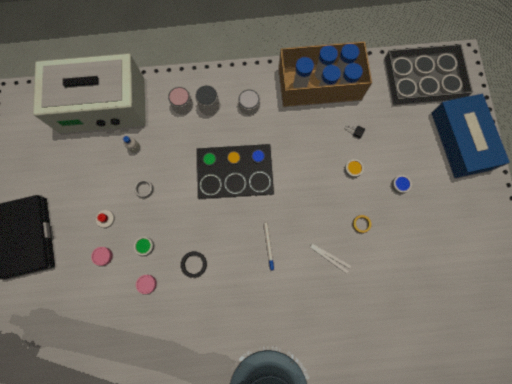

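View pics/scene0.png

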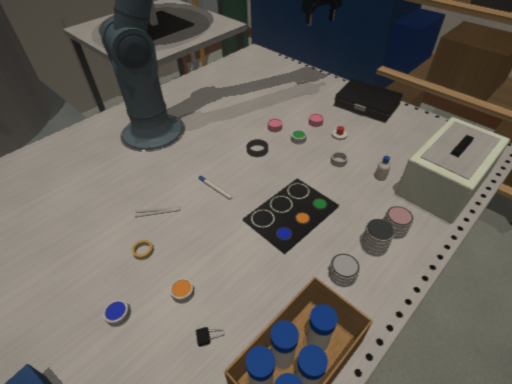

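The top view shows the tray at about (235,171), with the green, amber and blue witnesses at (209,159), (234,157) and (258,156).
- **Blue lens:** (402,184), silver rim with blue glass. The other blue items are the bottle lids in the crate at (305–350,52–73).
- **Amber lens:** (355,168), filled orange. The brass ring with a hole at (362,224) is the spacer.
- **Green lens:** (144,246). The pink discs at (101,256) and (146,284) are decoys.
- **Cover:** (105,218), white with a red knob.
- **Empty ring:** (144,190), grey. The larger black ring at (194,264) is not part of the job.

Next I'll measure them and confirm in an enlarged crop.

```bash
cat > h.py <<'E'
import numpy as np, cv2
from bench import r, viewer
from scipy.spatial.transform import Rotation as Ro
def ray(name,uv,z,pose=None):
    c=viewer.get_calibration(name); K=c['camera_matrix']
    d=np.linalg.inv(K)@np.array([uv[0],uv[1],1.])
    if name=='wrist':
        M=c['mount']; R=Ro.from_quat(pose[1]).as_matrix(); d=R@M[:3,:3]@d; o=R@M[:3,3]+pose[0]
    else: d=c['R'].T@d; o=-c['R'].T@c['t']
    return o+d*(z-o[2])/d[2]
HUE={'blue':(110,130),'amber':(8,24),'green':(50,85),'red':None}
def mask(im,col,smin=120,vmin=60):
    h=cv2.cvtColor(im,cv2.COLOR_RGB2HSV); H,S,V=[h[...,i].astype(int) for i in range(3)]
    m=((H<6)|(H>174)) if col=='red' else (H>=HUE[col][0])&(H<=HUE[col][1])
    return (m&(S>smin)&(V>vmin)).astype(np.uint8)
def blobs(im,col,amin=15,**k):
    n,l,s,c=cv2.connectedComponentsWithStats(mask(im,col,**k))
    return [(c[i].round(1),s[i,4],s[i,2:4]) for i in range(1,n) if s[i,4]>=amin]
E
python3 - <<'E'
from h import *
for n in ('top','scene'):
    im=cv2.imread(f'pics/{n}0.png')[:,:,::-1].copy()
    for c in HUE:
        for b in blobs(im,c):
            print(n,c,b[0],b[1],b[2],[ray(n,b[0],z)[:2].round(4) for z in (.0155,.0205)])
im=cv2.imread('pics/top0.png')
a=cv2.resize(im[140:300,80:240],(480,480),interpolation=2); b=cv2.resize(im[140:240,330:430],(300,300),interpolation=2)
cv2.imwrite('pics/crop.png',np.hstack([a,cv2.copyMakeBorder(b,0,180,0,0,0)]))
E
```

```text
top blue [257.8 155.7] 111 [13 12] [array([ 0.6218, -0.0299]), array([ 0.6202, -0.0297])]
top blue [402.4 183.1] 141 [14 13] [array([ 0.5039, -0.4273]), array([ 0.5028, -0.4251])]
top amber [363.9  52. ] 66 [15 27] [array([ 0.9228, -0.3839]), array([ 0.9197, -0.3819])]
top amber [338.5  45.5] 28 [10  7] [array([ 0.9523, -0.3098]), array([ 0.949 , -0.3082])]
top amber [316.6  81.8] 1376 [91 59] [array([ 0.837 , -0.2272]), array([ 0.8343, -0.226 ])]
top amber [233.3 156.9] 116 [12 12] [array([0.6247, 0.0404]), array([0.6231, 0.0402])]
top amber [354.4 167.2] 150 [14 14] [array([ 0.5624, -0.3001]), array([ 0.561 , -0.2985])]
top amber [361.6 223.5] 130 [18 18] [array([ 0.4012, -0.2956]), array([ 0.4006, -0.2941])]
top green [208.8 158.6] 108 [12 12] [array([0.6261, 0.1106]), array([0.6244, 0.1101])]
top green [142.6 245.5] 156 [14 14] [array([0.3959, 0.3059]), array([0.3954, 0.3043])]
top red [101.8 217.4] 68 [10  9] [array([0.4835, 0.4166]), array([0.4826, 0.4145])]
scene blue [386.1 157.9] 18 [5 5] [array([0.6624, 0.3953]), array([0.6645, 0.3892])]
scene blue [283.6 232.9] 122 [14 11]
[... 1235 characters left out ...]
6 125.6] 250 [44 35] [array([0.8573, 0.8012]), array([0.858 , 0.7921])]
scene amber [302.2 217.2] 122 [14 11] [array([0.6248, 0.0398]), array([0.6272, 0.0363])]
scene amber [141.6 248.6] 130 [20 18] [array([ 0.4058, -0.3006]), array([ 0.4097, -0.3016])]
scene amber [312.5 331.7] 4258 [147 106] [array([ 0.8256, -0.1768]), array([ 0.8266, -0.1787])]
scene amber [181. 288.] 246 [19 17] [array([ 0.5589, -0.2988]), array([ 0.5617, -0.2998])]
scene green [298.5 134. ] 44 [10  5] [array([0.3916, 0.3096]), array([0.3956, 0.3042])]
scene green [319.4 203.1] 90 [12  9] [array([0.6274, 0.1094]), array([0.6297, 0.1054])]
scene red [340.  129.5] 42 [7 8] [array([0.4771, 0.4222]), array([0.4805, 0.4159])]
```

View pics/crop.png

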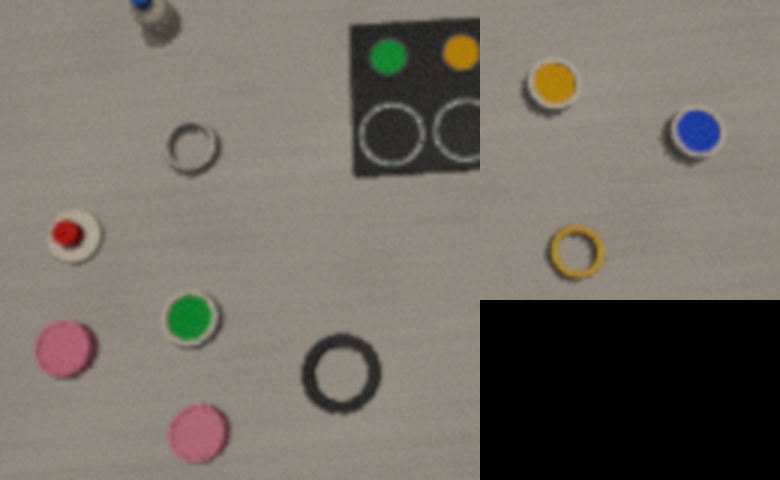

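The crop confirms the picks: the green, amber and blue discs with silver rims are the lenses, the brass ring is the spacer, and the white disc with the red knob is the cover. The pink discs and the rings are decoys. I'll turn the tool so the fingers close along tray x, which keeps them clear of neighbouring lenses.

```bash
cat >> h.py <<'E'
def go(x,y,z=None):
    s=r.state(); p=np.array(s['position']); R=Ro.from_quat(s['tcp_rot']).as_matrix()
    t=np.array([x,y,p[2] if z is None else z]); d=R.T@(t-p)
    print('pos',p.round(4),'shift units',(d/.25).round(4),'rows',np.ceil(np.linalg.norm(d)/.0417),
      'yang',np.degrees(np.arctan2(R[1,1],R[0,1])).round(2),'tilt',np.degrees(np.arccos(-R[2,2])).round(2),'q7',s['joint_positions'][6],'t',s['t'],'open',s['opening'],'F',s['gripper_force'])
E
python3 -m pendant '[{"wz":0.109},{"wz":0.109},{"wz":0.109},{"wz":0.109},{"wz":0.109}]'
python3 -m pendant '[{"wz":0.109},{"wz":0.109},{"wz":0.109},{"wz":0.109},{"wz":0.109}]'
python3 -m pendant '[{"wz":0.109},{},{}]'
python3 - <<'E'
from h import *
go(.395,.304,.13)
im=cv2.imread('pics/top0.png')
w=((im.min(2)>90)).astype(np.uint8); w[:,:190]=0; w[:,278]=0
g=cv2.cvtColor(im,cv2.COLOR_BGR2GRAY)
# tray dark area -> bright circle pixels inside
for wx,wy,n in ((.6225,-.0305,'blue'),(.6247,.0401,'amber'),(.6268,.1102,'green')):
    c=viewer.get_calibration('top'); e=np.array([wx-.075,wy+.0023,.01])
    q=c['camera_matrix']@(c['R']@e+c['t']); q=q[:2]/q[2]
    y0,x0=int(q[1])-12,int(q[0])-12; sub=g[y0:y0+26,x0:x0+26]; b=cv2.findNonZero((sub>80).astype(np.uint8))[:,0]
    yy=b-[[q[0]-x0,q[1]-y0]]; b=b[np.hypot(*yy.T)<13]
    (cx,cy),ax,_=cv2.fitEllipse(b.astype(np.float32)); print(n,e[:2],q.round(1),ray('top',(cx+x0,cy+y0),.01)[:2].round(4),ax)
E
```

```text
pos [0.22   0.6108 0.247 ] shift units [-1.0742 -0.9161  0.4703] rows 9.0 yang 70.19 tilt 0.14 q7 -0.04987128392645336 t 0.1 open 0.9978523669120803 F 0.0
blue [ 0.5475 -0.0282] [259.6 181.3] [ 0.5474 -0.0277] (19.5989990234375, 20.61298942565918)
amber [0.5497 0.0424] [234.8 182.7] [0.5493 0.0424] (19.704177856445312, 20.375125885009766)
green [0.5518 0.1125] [210.1 184.2] [0.5517 0.1121] (19.618196487426758, 20.532737731933594)invalid input at $[0]: expected keys dx, dy, dz, wx, wy, wz
invalid input at $[0]: expected keys dx, dy, dz, wx, wy, wz
invalid input at $[0]: expected keys dx, dy, dz, wx, wy, wz
```

Circle centres found directly agree with those derived from the witnesses to within about 0.5 mm. The rows need all six keys.

```bash
python3 -m pendant '[{"dx":0,"dy":0,"dz":0,"wx":0,"wy":0,"wz":0.109},{"dx":0,"dy":0,"dz":0,"wx":0,"wy":0,"wz":0.109},{"dx":0,"dy":0,"dz":0,"wx":0,"wy":0,"wz":0.109},{"dx":0,"dy":0,"dz":0,"wx":0,"wy":0,"wz":0.109},{"dx":0,"dy":0,"dz":0,"wx":0,"wy":0,"wz":0.109}]'
python3 -m pendant '[{"dx":0,"dy":0,"dz":0,"wx":0,"wy":0,"wz":0.109},{"dx":0,"dy":0,"dz":0,"wx":0,"wy":0,"wz":0.109},{"dx":0,"dy":0,"dz":0,"wx":0,"wy":0,"wz":0.109},{"dx":0,"dy":0,"dz":0,"wx":0,"wy":0,"wz":0.109},{"dx":0,"dy":0,"dz":0,"wx":0,"wy":0,"wz":0.109}]'
python3 -m pendant '[{"dx":0,"dy":0,"dz":0,"wx":0,"wy":0,"wz":0.109},{"dx":0,"dy":0,"dz":0,"wx":0,"wy":0,"wz":0},{"dx":0,"dy":0,"dz":0,"wx":0,"wy":0,"wz":0}]'
python3 -c "
from h import *
go(.395,.304,.13)"
```

```text
t: 0.52
position: [0.2201, 0.611, 0.2474]
tcp_rot: [0.445, 0.896, -0.001, 0.0]
force: [0.2, -0.2, -0.5]
opening: 0.996
gripper_force: 0.0
t: 0.93
position: [0.2201, 0.611, 0.2474]
tcp_rot: [0.679, 0.734, -0.001, 0.0]
force: [0.1, -0.2, -0.5]
opening: 0.998
gripper_force: 0.0
t: 1.18
position: [0.22, 0.6112, 0.2476]
tcp_rot: [0.717, 0.697, -0.001, 0.0]
force: [0.3, -0.2, 0.2]
opening: 1.0
gripper_force: 0.0
pos [0.22   0.6112 0.2476] shift units [-1.2085  0.7335  0.4719] rows 9.0 yang -1.58 tilt 0.07 q7 -1.2362958570661855 t 1.1833 open 1.0000095260300708 F 0.0
```

```bash
python3 -m pendant '[{"dx":-0.121,"dy":0.073,"dz":0.047,"wx":0,"wy":0,"wz":0},{"dx":-0.121,"dy":0.073,"dz":0.047,"wx":0,"wy":0,"wz":0},{"dx":-0.121,"dy":0.073,"dz":0.047,"wx":0,"wy":0,"wz":0},{"dx":-0.121,"dy":0.073,"dz":0.047,"wx":0,"wy":0,"wz":0},{"dx":-0.121,"dy":0.073,"dz":0.047,"wx":0,"wy":0,"wz":0}]' >/dev/null
python3 -m pendant '[{"dx":-0.121,"dy":0.073,"dz":0.047,"wx":0,"wy":0,"wz":0},{"dx":-0.121,"dy":0.073,"dz":0.047,"wx":0,"wy":0,"wz":0},{"dx":-0.121,"dy":0.073,"dz":0.047,"wx":0,"wy":0,"wz":0},{"dx":-0.121,"dy":0.073,"dz":0.047,"wx":0,"wy":0,"wz":0},{"dx":-0.121,"dy":0.073,"dz":0.047,"wx":0,"wy":0,"wz":0}]' >/dev/null
python3 -m pendant '[{"dx":0,"dy":0,"dz":0,"wx":0,"wy":0,"wz":0},{"dx":0,"dy":0,"dz":0,"wx":0,"wy":0,"wz":0}]'
cat >> h.py <<'E'
def wrist(col,z,name=None,amin=200,**k):
    s=r.state(); im=viewer.camera('wrist'); pose=(np.array(s['position']),s['tcp_rot'])
    if name: cv2.imwrite(f'pics/{name}.png',im[:,:,::-1])
    for b in blobs(im,col,amin,**k): print(col,b,ray('wrist',b[0],z,pose)[:2].round(4))
E
python3 -c "
from h import *
wrist('green',.0205,'w1')
go(.395,.304,.022)"
```

```text
t: 2.18
position: [0.3943, 0.3002, 0.13]
tcp_rot: [0.719, 0.695, -0.001, 0.0]
force: [-0.4, 0.4, 0.2]
opening: 0.997
gripper_force: 0.0
green (array([257.4, 194.9]), np.int32(1900), array([51, 49], dtype=int32)) [0.3954 0.3017]
pos [0.3938 0.3027 0.1306] shift units [0.0054 0.005  0.4343] rows 3.0 yang -1.8 tilt 0.03 q7 -0.6505703450463588 t 2.2333 open 1.0044286034130507 F 0.0
```

View pics/w1.png

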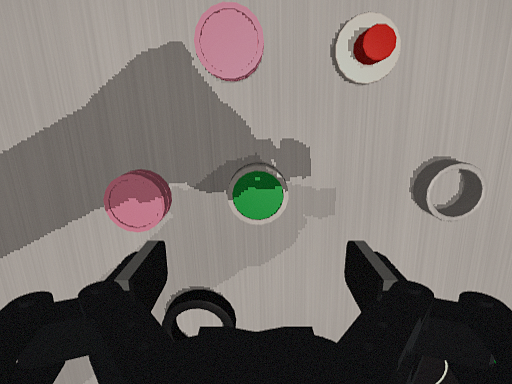

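The wrist view shows the green lens at (257,195) between the open fingers, with pink discs well clear at (138,200) and (229,41). The wrist reading agrees to about 2 mm. I'll descend, grip and lift slightly to check.

```bash
python3 -m pendant '[{"dx":0.005,"dy":0.005,"dz":0.11,"wx":0,"wy":0,"wz":0},{"dx":0,"dy":0,"dz":0.11,"wx":0,"wy":0,"wz":0},{"dx":0,"dy":0,"dz":0.11,"wx":0,"wy":0,"wz":0},{"dx":0,"dy":0,"dz":0.06,"wx":0,"wy":0,"wz":0},{"dx":0,"dy":0,"dz":0.044,"wx":0,"wy":0,"wz":0}]' >/dev/null
python3 -m pendant '[{"dx":0,"dy":0,"dz":0,"wx":0,"wy":0,"wz":0},{"dx":0,"dy":0,"dz":0,"wx":0,"wy":0,"wz":0}]'
python3 -c "
from h import *
go(.395,.304,.022)"
for i in 1 2 ; do python3 -m pendant '[{"dx":0,"dy":0,"dz":0,"wx":0,"wy":0,"wz":0},{"dx":0,"dy":0,"dz":0,"wx":0,"wy":0,"wz":0},{"dx":0,"dy":0,"dz":0,"wx":0,"wy":0,"wz":0},{"dx":0,"dy":0,"dz":0,"wx":0,"wy":0,"wz":0},{"dx":0,"dy":0,"dz":0,"wx":0,"wy":0,"wz":0}]' 1 60; done
```

```text
t: 2.82
position: [0.3945, 0.306, 0.0224]
tcp_rot: [0.717, 0.697, 0.0, -0.0]
force: [0.3, -0.5, 0.4]
opening: 0.999
gripper_force: 0.0
pos [0.3945 0.306  0.0224] shift units [-0.0081  0.0023  0.0015] rows 1.0 yang -1.62 tilt 0.03 q7 -0.5518903156775906 t 2.8167 open 0.9990045014990567 F 0.0
t: 3.23
position: [0.3958, 0.3059, 0.024]
tcp_rot: [0.718, 0.696, 0.001, -0.0]
force: [-0.3, -0.7, 6.4]
opening: 0.56
gripper_force: 60.7
t: 3.65
position: [0.3958, 0.3059, 0.024]
tcp_rot: [0.718, 0.696, 0.001, -0.0]
force: [-1.5, -1.0, 6.5]
opening: 0.556
gripper_force: 60.7
```

```bash
python3 -m pendant '[{"dx":0,"dy":0,"dz":-0.08,"wx":0,"wy":0,"wz":0},{"dx":0,"dy":0,"dz":-0.12,"wx":0,"wy":0,"wz":0},{"dx":0,"dy":0,"dz":-0.12,"wx":0,"wy":0,"wz":0},{"dx":0,"dy":0,"dz":0,"wx":0,"wy":0,"wz":0},{"dx":0,"dy":0,"dz":0,"wx":0,"wy":0,"wz":0}]'
python3 -c "
from h import *
wrist('green',r.state()['position'][2]-.0035,'w2')
go(.5517,.1122,.11)"
```

```text
t: 4.07
position: [0.3962, 0.3062, 0.1046]
tcp_rot: [0.718, 0.696, 0.003, -0.0]
force: [0.1, -0.0, -2.5]
opening: 0.561
gripper_force: 62.4
green (array([255.3, 264.4]), np.int32(5189), array([87, 76], dtype=int32)) [0.3956 0.3023]
pos [0.3949 0.3051 0.103 ] shift units [-0.7522  0.6506 -0.0288] rows 6.0 yang -1.75 tilt 0.1 q7 -0.6229198749645622 t 4.1167 open 0.5522998895819395 F 62.431583404541016
```

View pics/w2.png

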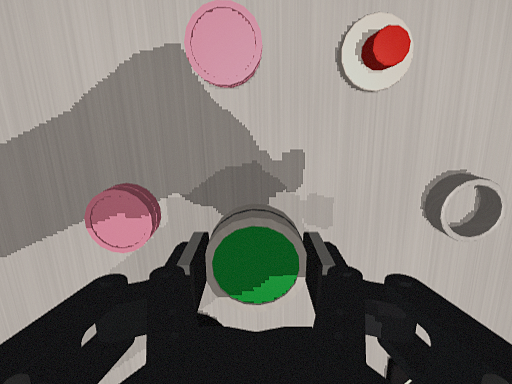

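The green lens is gripped upright at (255,264) and sits about 3 mm toward −y of the TCP. I'll carry it to the left circle.

```bash
python3 -m pendant '[{"dx":-0.0925,"dy":0.0813,"dz":0,"wx":0,"wy":0,"wz":0},{"dx":-0.0925,"dy":0.0813,"dz":0,"wx":0,"wy":0,"wz":0},{"dx":-0.0925,"dy":0.0813,"dz":0,"wx":0,"wy":0,"wz":0},{"dx":-0.0925,"dy":0.0813,"dz":0,"wx":0,"wy":0,"wz":0}]' >/dev/null
python3 -m pendant '[{"dx":-0.0925,"dy":0.0813,"dz":0,"wx":0,"wy":0,"wz":0},{"dx":-0.0925,"dy":0.0813,"dz":0,"wx":0,"wy":0,"wz":0},{"dx":-0.0925,"dy":0.0813,"dz":0,"wx":0,"wy":0,"wz":0},{"dx":-0.0925,"dy":0.0813,"dz":0,"wx":0,"wy":0,"wz":0}]' >/dev/null
python3 -m pendant '[{"dx":0,"dy":0,"dz":0,"wx":0,"wy":0,"wz":0},{"dx":0,"dy":0,"dz":0,"wx":0,"wy":0,"wz":0},{"dx":0,"dy":0,"dz":0,"wx":0,"wy":0,"wz":0}]'
python3 -c "
from h import *
wrist('green',r.state()['position'][2]-.0035,'w3')
go(.5517,.115,.036)"
```

```text
t: 5.03
position: [0.5499, 0.1149, 0.1006]
tcp_rot: [0.718, 0.696, -0.002, -0.001]
force: [-0.4, 1.6, -1.2]
opening: 0.56
gripper_force: 62.4
green (array([359.9, 211.5]), np.int32(1485), array([45, 42], dtype=int32)) [0.598  0.1364]
green (array([255.3, 264.2]), np.int32(5185), array([87, 77], dtype=int32)) [0.5493 0.111 ]
pos [0.5497 0.116  0.1007] shift units [-0.0037  0.009   0.2589] rows 2.0 yang -1.67 tilt 0.21 q7 -0.09668602088215913 t 5.0833 open 0.5582573506577693 F 62.424477338790894
```

```bash
python3 -m pendant '[{"dx":-0.002,"dy":0.008,"dz":0.1,"wx":0,"wy":0,"wz":0},{"dx":0,"dy":0,"dz":0.1,"wx":0,"wy":0,"wz":0},{"dx":0,"dy":0,"dz":0.045,"wx":0,"wy":0,"wz":0},{"dx":0,"dy":0,"dz":0.018,"wx":0,"wy":0,"wz":0},{"dx":0,"dy":0,"dz":0,"wx":0,"wy":0,"wz":0}]'
python3 -m pendant '[{"dx":0,"dy":0,"dz":0,"wx":0,"wy":0,"wz":0},{"dx":0,"dy":0,"dz":0,"wx":0,"wy":0,"wz":0},{"dx":0,"dy":0,"dz":0,"wx":0,"wy":0,"wz":0}]'
```

```text
t: 5.5
position: [0.5515, 0.1155, 0.0354]
tcp_rot: [0.717, 0.697, -0.002, -0.001]
force: [1.0, -0.4, -1.3]
opening: 0.562
gripper_force: 62.4
t: 5.75
position: [0.5543, 0.1148, 0.0373]
tcp_rot: [0.718, 0.696, 0.001, 0.0]
force: [-0.2, -0.2, -1.4]
opening: 0.557
gripper_force: 62.4
```

```bash
python3 -m pendant '[{"dx":0,"dy":0,"dz":0.006,"wx":0,"wy":0,"wz":0},{"dx":0,"dy":0,"dz":0,"wx":0,"wy":0,"wz":0}]'
python3 -m pendant '[{"dx":0,"dy":0,"dz":0.004,"wx":0,"wy":0,"wz":0},{"dx":0,"dy":0,"dz":0,"wx":0,"wy":0,"wz":0}]'
```

```text
t: 5.92
position: [0.5538, 0.1145, 0.0353]
tcp_rot: [0.718, 0.696, 0.0, 0.0]
force: [-0.3, 0.8, -2.3]
opening: 0.561
gripper_force: 62.4
t: 6.08
position: [0.5539, 0.1144, 0.0341]
tcp_rot: [0.718, 0.696, 0.0, 0.0]
force: [-0.8, 0.2, -1.3]
opening: 0.555
gripper_force: 62.5
```

```bash
python3 -m pendant '[{"dx":0,"dy":-0.006,"dz":0.004,"wx":0,"wy":0,"wz":0},{"dx":0,"dy":0,"dz":0,"wx":0,"wy":0,"wz":0}]'
python3 -m pendant '[{"dx":0,"dy":0,"dz":0.004,"wx":0,"wy":0,"wz":0},{"dx":0,"dy":0,"dz":0,"wx":0,"wy":0,"wz":0}]'
```

```text
t: 6.25
position: [0.5538, 0.1144, 0.0341]
tcp_rot: [0.718, 0.696, 0.001, 0.001]
force: [1.1, -0.2, 2.4]
opening: 0.554
gripper_force: 63.0
t: 6.42
position: [0.5538, 0.1144, 0.034]
tcp_rot: [0.718, 0.696, 0.001, 0.0]
force: [-0.8, -0.4, 9.2]
opening: 0.558
gripper_force: 63.7
```

Contact with the tray at TCP z ≈ 0.034, as predicted. I'll release by a small opening and lift.

```bash
python3 -m pendant '[{"dx":0,"dy":0,"dz":-0.004,"wx":0,"wy":0,"wz":0},{"dx":0,"dy":0,"dz":0,"wx":0,"wy":0,"wz":0},{"dx":0,"dy":0,"dz":0,"wx":0,"wy":0,"wz":0},{"dx":0,"dy":0,"dz":0,"wx":0,"wy":0,"wz":0}]' -0.5
python3 -m pendant '[{"dx":0,"dy":0,"dz":-0.06,"wx":0,"wy":0,"wz":0},{"dx":0,"dy":0,"dz":-0.12,"wx":0,"wy":0,"wz":0},{"dx":0,"dy":0,"dz":-0.12,"wx":0,"wy":0,"wz":0},{"dx":0,"dy":0,"dz":0,"wx":0,"wy":0,"wz":0},{"dx":0,"dy":0,"dz":0,"wx":0,"wy":0,"wz":0}]'
python3 -c "
from h import *
wrist('green',.0305,'w4')
wrist('amber',.015,None)
im=viewer.camera('top')
for b in blobs(im,'green'): print(b,ray('top',b[0],.0305))
go(.561,-.299)"
```

```text
t: 6.75
position: [0.5515, 0.1144, 0.0325]
tcp_rot: [0.718, 0.696, -0.0, -0.0]
force: [0.2, 0.4, -0.2]
opening: 0.749
gripper_force: 0.0
t: 7.17
position: [0.5537, 0.1149, 0.1098]
tcp_rot: [0.718, 0.696, 0.002, 0.001]
force: [0.6, -0.3, 0.6]
opening: 0.75
gripper_force: 0.0
green (array([254.9, 214.4]), np.int32(2386), array([57, 54], dtype=int32)) [0.553  0.1103]
green (array([349.8, 208. ]), np.int32(1377), array([43, 41], dtype=int32)) [0.6219 0.1131]
(array([211.2, 181.8]), np.int32(89), array([ 8, 13], dtype=int32)) [0.55310935 0.10671959 0.0305    ]
pos [0.5507 0.1143 0.1066] shift units [-1.6512e+00  9.1100e-02  1.1000e-03] rows 10.0 yang -1.74 tilt 0.17 q7 -0.09764479310891024 t 7.3167 open 0.7515943143794087 F 0.0
```

View pics/w4.png

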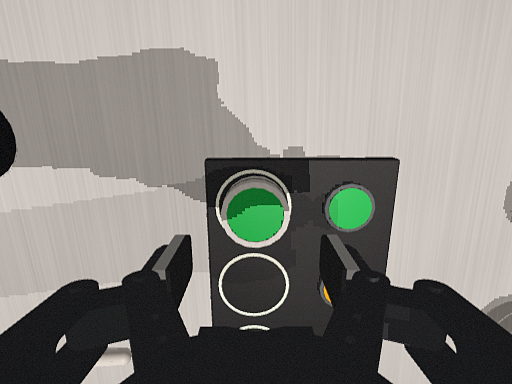

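The green lens stands in its circle. The wrist view shows the glass at (255,214) and its witness at (350,208), a relative offset of (−74.3, +2.5) mm against the expected (−75, +2.3), so it is under 1 mm off. Next is amber.

```bash
for i in 1 2 3; do python3 -m pendant '[{"dx":-0.1376,"dy":0.0076,"dz":0,"wx":0,"wy":0,"wz":0},{"dx":-0.1376,"dy":0.0076,"dz":0,"wx":0,"wy":0,"wz":0},{"dx":-0.1376,"dy":0.0076,"dz":0,"wx":0,"wy":0,"wz":0},{"dx":-0.1376,"dy":0.0076,"dz":0,"wx":0,"wy":0,"wz":0}]' -1 >/dev/null; done
python3 -m pendant '[{"dx":0,"dy":0,"dz":0,"wx":0,"wy":0,"wz":0},{"dx":0,"dy":0,"dz":0,"wx":0,"wy":0,"wz":0},{"dx":0,"dy":0,"dz":0,"wx":0,"wy":0,"wz":0}]'
python3 -c "
from h import *
wrist('amber',.0205,'w5')
go(.561,-.299,.0245)"
```

```text
t: 8.57
position: [0.5612, -0.2981, 0.1062]
tcp_rot: [0.718, 0.696, -0.0, -0.002]
force: [0.0, -0.4, -0.3]
opening: 1.001
gripper_force: 0.0
amber (array([ 53.1, 208.8]), np.int32(2669), array([75, 65], dtype=int32)) [ 0.4091 -0.2959]
amber (array([256.4, 208.5]), np.int32(2322), array([56, 54], dtype=int32)) [ 0.5611 -0.3002]
pos [ 0.5618 -0.2968  0.1064] shift units [-0.0096 -0.0023  0.3274] rows 2.0 yang -1.67 tilt 0.2 q7 0.6616502193750425 t 8.6167 open 0.9997825821107624 F 0.0
```

```bash
python3 -m pendant '[{"dx":-0.012,"dy":0,"dz":0.11,"wx":0,"wy":0,"wz":0},{"dx":0,"dy":0,"dz":0.11,"wx":0,"wy":0,"wz":0},{"dx":0,"dy":0,"dz":0.07,"wx":0,"wy":0,"wz":0},{"dx":0,"dy":0,"dz":0.036,"wx":0,"wy":0,"wz":0},{"dx":0,"dy":0,"dz":0,"wx":0,"wy":0,"wz":0}]' 
for i in 1 2 ; do python3 -m pendant '[{"dx":0,"dy":0,"dz":0,"wx":0,"wy":0,"wz":0},{"dx":0,"dy":0,"dz":0,"wx":0,"wy":0,"wz":0},{"dx":0,"dy":0,"dz":0,"wx":0,"wy":0,"wz":0},{"dx":0,"dy":0,"dz":0,"wx":0,"wy":0,"wz":0}]' 1 60; done
python3 -m pendant '[{"dx":0,"dy":0,"dz":-0.08,"wx":0,"wy":0,"wz":0},{"dx":0,"dy":0,"dz":-0.12,"wx":0,"wy":0,"wz":0},{"dx":0,"dy":0,"dz":-0.12,"wx":0,"wy":0,"wz":0},{"dx":0,"dy":0,"dz":0,"wx":0,"wy":0,"wz":0},{"dx":0,"dy":0,"dz":0,"wx":0,"wy":0,"wz":0}]'
python3 -c "
from h import *
wrist('amber',r.state()['position'][2]-.0035,'w6')
go(.5493,.0424)"
```

```text
t: 9.03
position: [0.5607, -0.2983, 0.0234]
tcp_rot: [0.717, 0.697, -0.001, -0.003]
force: [-0.1, 1.1, -0.4]
opening: 0.998
gripper_force: 0.0
t: 9.37
position: [0.5639, -0.3028, 0.0289]
tcp_rot: [0.718, 0.696, 0.001, 0.002]
force: [-0.0, 0.6, 5.8]
opening: 0.553
gripper_force: 62.2
t: 9.7
position: [0.5639, -0.3027, 0.0289]
tcp_rot: [0.718, 0.696, 0.001, 0.002]
force: [-0.4, 0.6, 6.1]
opening: 0.551
gripper_force: 62.1
t: 10.12
position: [0.5638, -0.303, 0.1091]
tcp_rot: [0.718, 0.696, 0.001, 0.002]
force: [-0.6, 1.4, -1.5]
opening: 0.547
gripper_force: 62.0
amber (array([ 48.5, 201.8]), np.int32(2676), array([76, 64], dtype=int32)) [ 0.4706 -0.2724]
amber (array([508. , 237.3]), np.int32(289), array([10, 54], dtype=int32)) [ 0.6828 -0.2967]
amber (array([255.2, 248.3]), np.int32(5110), array([85, 78], dtype=int32)) [ 0.5634 -0.2984]
pos [ 0.5624 -0.3018  0.1071] shift units [ 1.3747e+00 -9.4400e-02 -1.0000e-04] rows 9.0 yang -1.75 tilt 0.07 q7 0.6684615775723497 t 10.1667 open 0.5482700320464008 F 62.04265594482422
```

```bash
for i in 1 2 3; do python3 -m pendant '[{"dx":0.1133,"dy":-0.0079,"dz":0,"wx":0,"wy":0,"wz":0},{"dx":0.1133,"dy":-0.0079,"dz":0,"wx":0,"wy":0,"wz":0},{"dx":0.1133,"dy":-0.0079,"dz":0,"wx":0,"wy":0,"wz":0},{"dx":0.1133,"dy":-0.0079,"dz":0,"wx":0,"wy":0,"wz":0}]' >/dev/null; done
python3 -m pendant '[{"dx":0,"dy":0,"dz":0,"wx":0,"wy":0,"wz":0},{"dx":0,"dy":0,"dz":0,"wx":0,"wy":0,"wz":0},{"dx":0,"dy":0,"dz":0,"wx":0,"wy":0,"wz":0},{"dx":0,"dy":0,"dz":0,"wx":0,"wy":0,"wz":0}]'
cat >> h.py <<'E'
def rel(held,hz,ref,rz):
    s=r.state(); p=np.array(s['position']); im=viewer.camera('wrist')
    for col,z in ((held,p[2]+hz),(ref,rz)):
        for b in blobs(im,col,300): print(col,b,ray('wrist',b[0],z,(p,s['tcp_rot']))[:2].round(4))
E
python3 -c "
from h import *
rel('amber',-.004,'green',.0305)
rel('amber',-.004,'green',.015)
go(.5493,.0384,.0345)"
```

```text
t: 11.5
position: [0.548, 0.0367, 0.1056]
tcp_rot: [0.719, 0.695, -0.001, -0.0]
force: [-0.1, -0.5, -1.2]
opening: 0.554
gripper_force: 62.1
amber (array([357.8, 198.5]), np.int32(1486), array([45, 42], dtype=int32)) [0.595  0.0642]
amber (array([255.3, 248.5]), np.int32(5095), array([85, 77], dtype=int32)) [0.5476 0.0409]
green (array([260.4,  99.9]), np.int32(3383), array([65, 67], dtype=int32)) [0.553  0.1111]
green (array([366.6, 100.9]), np.int32(1893), array([48, 50], dtype=int32)) [0.6214 0.1082]
amber (array([357.3, 198.2]), np.int32(1482), array([44, 43], dtype=int32)) [0.5951 0.064 ]
amber (array([255.3, 248.6]), np.int32(5097), array([85, 77], dtype=int32)) [0.5479 0.0406]
green (array([259.7,  99.6]), np.int32(3378), array([65, 68], dtype=int32)) [0.5532 0.1116]
green (array([366. , 100.6]), np.int32(1893), array([49, 50], dtype=int32)) [0.627  0.1086]
pos [0.5485 0.0365 0.1061] shift units [0.0078 0.0031 0.2864] rows 2.0 yang -1.93 tilt 0.08 q7 0.04415894839019211 t 11.6 open 0.5492533079802145 F 62.05456495285034
```

```bash
python3 -m pendant '[{"dx":0.004,"dy":0.006,"dz":0.1,"wx":0,"wy":0,"wz":0},{"dx":0,"dy":0,"dz":0.1,"wx":0,"wy":0,"wz":0},{"dx":0,"dy":0,"dz":0.06,"wx":0,"wy":0,"wz":0},{"dx":0,"dy":0,"dz":0,"wx":0,"wy":0,"wz":0},{"dx":0,"dy":0,"dz":0,"wx":0,"wy":0,"wz":0}]'
python3 -m pendant '[{"dx":0,"dy":0,"dz":0.006,"wx":0,"wy":0,"wz":0},{"dx":0,"dy":0,"dz":0,"wx":0,"wy":0,"wz":0}]'
python3 -m pendant '[{"dx":0,"dy":0,"dz":0.006,"wx":0,"wy":0,"wz":0},{"dx":0,"dy":0,"dz":0,"wx":0,"wy":0,"wz":0}]'
python3 -m pendant '[{"dx":0,"dy":0,"dz":0.006,"wx":0,"wy":0,"wz":0},{"dx":0,"dy":0,"dz":0,"wx":0,"wy":0,"wz":0}]'
```

```text
t: 12.02
position: [0.5498, 0.0382, 0.0409]
tcp_rot: [0.719, 0.696, -0.001, -0.0]
force: [0.0, -0.0, -0.2]
opening: 0.55
gripper_force: 72.5
t: 12.18
position: [0.5513, 0.0391, 0.041]
tcp_rot: [0.718, 0.696, 0.001, 0.001]
force: [-0.7, 0.5, -1.3]
opening: 0.547
gripper_force: 72.5
t: 12.35
position: [0.5509, 0.0396, 0.0391]
tcp_rot: [0.718, 0.696, 0.001, 0.0]
force: [-0.3, 0.5, -1.8]
opening: 0.552
gripper_force: 72.5
t: 12.52
position: [0.5505, 0.0397, 0.0371]
tcp_rot: [0.718, 0.696, 0.0, 0.0]
force: [0.4, 0.5, -1.0]
opening: 0.548
gripper_force: 72.5
```

```bash
python3 -m pendant '[{"dx":0,"dy":0,"dz":0.005,"wx":0,"wy":0,"wz":0},{"dx":0,"dy":0,"dz":0,"wx":0,"wy":0,"wz":0}]'
python3 -m pendant '[{"dx":0,"dy":0,"dz":0.005,"wx":0,"wy":0,"wz":0},{"dx":0,"dy":0,"dz":0,"wx":0,"wy":0,"wz":0}]'
```

```text
t: 12.68
position: [0.5506, 0.0398, 0.0363]
tcp_rot: [0.718, 0.696, 0.0, -0.0]
force: [-0.7, 1.1, 3.0]
opening: 0.554
gripper_force: 73.0
t: 12.85
position: [0.5507, 0.0399, 0.0361]
tcp_rot: [0.718, 0.696, 0.0, -0.001]
force: [-2.7, 0.6, 10.4]
opening: 0.548
gripper_force: 73.8
```

Contact. I'll release, lift and check, then head for blue.

```bash
python3 -m pendant '[{"dx":0,"dy":0,"dz":-0.004,"wx":0,"wy":0,"wz":0},{"dx":0,"dy":0,"dz":0,"wx":0,"wy":0,"wz":0},{"dx":0,"dy":0,"dz":0,"wx":0,"wy":0,"wz":0},{"dx":0,"dy":0,"dz":0,"wx":0,"wy":0,"wz":0}]' -0.5
python3 -m pendant '[{"dx":0,"dy":0,"dz":-0.06,"wx":0,"wy":0,"wz":0},{"dx":0,"dy":0,"dz":-0.12,"wx":0,"wy":0,"wz":0},{"dx":0,"dy":0,"dz":-0.12,"wx":0,"wy":0,"wz":0},{"dx":0,"dy":0,"dz":0,"wx":0,"wy":0,"wz":0},{"dx":0,"dy":0,"dz":0,"wx":0,"wy":0,"wz":0}]'
python3 -c "
from h import *
wrist('amber',.0305,'w7')
wrist('amber',.015,None)
go(.503,-.4255)"
```

```text
t: 13.18
position: [0.5504, 0.0395, 0.0353]
tcp_rot: [0.718, 0.696, -0.0, 0.0]
force: [-0.5, 0.2, -0.3]
opening: 0.748
gripper_force: 0.0
t: 13.6
position: [0.5523, 0.0397, 0.1124]
tcp_rot: [0.718, 0.696, 0.002, 0.001]
force: [0.3, 0.8, -0.6]
opening: 0.752
gripper_force: 0.0
amber (array([252.9, 203.6]), np.int32(2428), array([58, 54], dtype=int32)) [0.5505 0.0426]
amber (array([348.1, 200.5]), np.int32(1381), array([43, 42], dtype=int32)) [0.6199 0.0428]
amber (array([255.4, 204.1]), np.int32(2469), array([58, 55], dtype=int32)) [0.5503 0.0378]
amber (array([351.3, 201. ]), np.int32(1403), array([43, 41], dtype=int32)) [0.6249 0.0381]
pos [0.5497 0.0396 0.1098] shift units [-1.8653e+00 -1.3020e-01  3.0000e-04] rows 12.0 yang -1.74 tilt 0.07 q7 0.04186980869223875 t 13.7 open 0.7530362130444015 F 0.0
```

```bash
for i in 1 2 3; do python3 -m pendant '[{"dx":-0.1243,"dy":-0.0087,"dz":0,"wx":0,"wy":0,"wz":0},{"dx":-0.1243,"dy":-0.0087,"dz":0,"wx":0,"wy":0,"wz":0},{"dx":-0.1243,"dy":-0.0087,"dz":0,"wx":0,"wy":0,"wz":0},{"dx":-0.1243,"dy":-0.0087,"dz":0,"wx":0,"wy":0,"wz":0},{"dx":-0.1243,"dy":-0.0087,"dz":0,"wx":0,"wy":0,"wz":0}]' -1 >/dev/null; done
python3 -m pendant '[{"dx":0,"dy":0,"dz":0,"wx":0,"wy":0,"wz":0},{"dx":0,"dy":0,"dz":0,"wx":0,"wy":0,"wz":0},{"dx":0,"dy":0,"dz":0,"wx":0,"wy":0,"wz":0},{"dx":0,"dy":0,"dz":0,"wx":0,"wy":0,"wz":0}]'
python3 -c "
from h import *
wrist('blue',.0205,'w8')
go(.503,-.4255,.025)"
```

```text
t: 15.28
position: [0.5039, -0.4228, 0.1089]
tcp_rot: [0.717, 0.697, 0.0, -0.002]
force: [0.3, 1.1, 0.1]
opening: 0.998
gripper_force: 0.0
blue (array([254.8, 209.7]), np.int32(2226), array([55, 52], dtype=int32)) [ 0.5027 -0.4266]
pos [ 0.5043 -0.4227  0.1093] shift units [-0.012  -0.0043  0.3371] rows 3.0 yang -1.59 tilt 0.16 q7 0.8948580794665516 t 15.3333 open 1.0011318730446392 F 0.0
```

```bash
python3 -m pendant '[{"dx":-0.008,"dy":-0.004,"dz":0.11,"wx":0,"wy":0,"wz":0},{"dx":0,"dy":0,"dz":0.11,"wx":0,"wy":0,"wz":0},{"dx":0,"dy":0,"dz":0.08,"wx":0,"wy":0,"wz":0},{"dx":0,"dy":0,"dz":0.032,"wx":0,"wy":0,"wz":0},{"dx":0,"dy":0,"dz":0,"wx":0,"wy":0,"wz":0}]' 
for i in 1 2 ; do python3 -m pendant '[{"dx":0,"dy":0,"dz":0,"wx":0,"wy":0,"wz":0},{"dx":0,"dy":0,"dz":0,"wx":0,"wy":0,"wz":0},{"dx":0,"dy":0,"dz":0,"wx":0,"wy":0,"wz":0},{"dx":0,"dy":0,"dz":0,"wx":0,"wy":0,"wz":0}]' 1 60; done
python3 -m pendant '[{"dx":0,"dy":0,"dz":-0.08,"wx":0,"wy":0,"wz":0},{"dx":0,"dy":0,"dz":-0.12,"wx":0,"wy":0,"wz":0},{"dx":0,"dy":0,"dz":-0.12,"wx":0,"wy":0,"wz":0},{"dx":0,"dy":0,"dz":0,"wx":0,"wy":0,"wz":0},{"dx":0,"dy":0,"dz":0,"wx":0,"wy":0,"wz":0}]'
python3 -c "
from h import *
wrist('blue',r.state()['position'][2]-.0045,'w9')
go(.5474,-.028)"
```

```text
t: 15.75
position: [0.5017, -0.424, 0.0247]
tcp_rot: [0.717, 0.697, -0.0, -0.003]
force: [0.2, -0.1, -0.4]
opening: 1.0
gripper_force: 0.0
t: 16.08
position: [0.5041, -0.4287, 0.0302]
tcp_rot: [0.718, 0.696, 0.0, 0.002]
force: [0.1, 1.0, 4.9]
opening: 0.549
gripper_force: 61.6
t: 16.42
position: [0.5041, -0.4287, 0.0302]
tcp_rot: [0.718, 0.696, 0.001, 0.002]
force: [-1.1, 1.2, 6.4]
opening: 0.55
gripper_force: 61.6
t: 16.83
position: [0.5039, -0.4289, 0.1103]
tcp_rot: [0.718, 0.696, 0.001, 0.003]
force: [0.5, 0.1, -1.9]
opening: 0.551
gripper_force: 61.9
blue (array([255.4, 247.8]), np.int32(4977), array([84, 76], dtype=int32)) [ 0.5035 -0.4246]
pos [ 0.5027 -0.4274  0.1082] shift units [ 1.6024e+00  1.2980e-01 -3.0000e-04] rows 10.0 yang -1.76 tilt 0.07 q7 0.9009754791702935 t 16.8833 open 0.5466619406165032 F 61.930646896362305
```

```bash
for i in 1 2 3; do python3 -m pendant '[{"dx":0.1059,"dy":0.0087,"dz":0,"wx":0,"wy":0,"wz":0},{"dx":0.1059,"dy":0.0087,"dz":0,"wx":0,"wy":0,"wz":0},{"dx":0.1059,"dy":0.0087,"dz":0,"wx":0,"wy":0,"wz":0},{"dx":0.1059,"dy":0.0087,"dz":0,"wx":0,"wy":0,"wz":0},{"dx":0.1059,"dy":0.0087,"dz":0,"wx":0,"wy":0,"wz":0}]' >/dev/null; done
python3 -m pendant '[{"dx":0,"dy":0,"dz":0,"wx":0,"wy":0,"wz":0},{"dx":0,"dy":0,"dz":0,"wx":0,"wy":0,"wz":0},{"dx":0,"dy":0,"dz":0,"wx":0,"wy":0,"wz":0},{"dx":0,"dy":0,"dz":0,"wx":0,"wy":0,"wz":0}]'
python3 -c "
from h import *
rel('blue',-.0045,'amber',.0305)
go(.5474,-.032,.036)"
```

```text
t: 18.47
position: [0.5462, -0.0332, 0.1067]
tcp_rot: [0.719, 0.695, -0.001, -0.0]
force: [0.5, -0.1, -1.9]
opening: 0.548
gripper_force: 62.0
blue (array([357.1, 198.4]), np.int32(1468), array([45, 43], dtype=int32)) [ 0.593  -0.0058]
blue (array([255.3, 248.1]), np.int32(4972), array([84, 76], dtype=int32)) [ 0.5458 -0.029 ]
amber (array([258.2,  95.7]), np.int32(3206), array([65, 68], dtype=int32)) [0.5498 0.0439]
amber (array([365.8, 101.3]), np.int32(1904), array([48, 50], dtype=int32)) [0.6194 0.0382]
pos [ 0.5464 -0.0334  0.1069] shift units [0.0061 0.0043 0.2838] rows 2.0 yang -1.92 tilt 0.1 q7 0.1864654244648381 t 18.5167 open 0.5485184937639681 F 61.95574164390564
```

```bash
python3 -m pendant '[{"dx":0.003,"dy":0.006,"dz":0.1,"wx":0,"wy":0,"wz":0},{"dx":0,"dy":0,"dz":0.1,"wx":0,"wy":0,"wz":0},{"dx":0,"dy":0,"dz":0.07,"wx":0,"wy":0,"wz":0},{"dx":0,"dy":0,"dz":0,"wx":0,"wy":0,"wz":0},{"dx":0,"dy":0,"dz":0,"wx":0,"wy":0,"wz":0}]'
python3 -m pendant '[{"dx":0,"dy":0,"dz":0.006,"wx":0,"wy":0,"wz":0},{"dx":0,"dy":0,"dz":0,"wx":0,"wy":0,"wz":0}]'
python3 -m pendant '[{"dx":0,"dy":0,"dz":0.004,"wx":0,"wy":0,"wz":0},{"dx":0,"dy":0,"dz":0,"wx":0,"wy":0,"wz":0}]'
python3 -m pendant '[{"dx":0,"dy":0,"dz":0.004,"wx":0,"wy":0,"wz":0},{"dx":0,"dy":0,"dz":0,"wx":0,"wy":0,"wz":0}]'
```

```text
t: 18.93
position: [0.548, -0.0325, 0.0393]
tcp_rot: [0.719, 0.695, -0.001, -0.0]
force: [0.5, 0.2, -1.3]
opening: 0.55
gripper_force: 78.0
t: 19.1
position: [0.549, -0.0314, 0.0388]
tcp_rot: [0.718, 0.696, 0.0, 0.0]
force: [-0.3, -0.3, -2.4]
opening: 0.55
gripper_force: 78.0
t: 19.27
position: [0.549, -0.0307, 0.0378]
tcp_rot: [0.718, 0.696, 0.0, 0.0]
force: [-0.1, 0.6, -1.7]
opening: 0.547
gripper_force: 78.0
t: 19.43
position: [0.5488, -0.0305, 0.0366]
tcp_rot: [0.718, 0.696, 0.0, 0.0]
force: [0.9, -0.3, -1.1]
opening: 0.549
gripper_force: 78.1
```

```bash
python3 -m pendant '[{"dx":0,"dy":0,"dz":0.004,"wx":0,"wy":0,"wz":0},{"dx":0,"dy":0,"dz":0,"wx":0,"wy":0,"wz":0}]'
python3 -m pendant '[{"dx":0,"dy":0,"dz":0.004,"wx":0,"wy":0,"wz":0},{"dx":0,"dy":0,"dz":0,"wx":0,"wy":0,"wz":0}]'
```

```text
t: 19.6
position: [0.5489, -0.0304, 0.0363]
tcp_rot: [0.718, 0.696, 0.0, -0.0]
force: [-1.7, 1.0, 4.2]
opening: 0.546
gripper_force: 78.9
t: 19.77
position: [0.5489, -0.0304, 0.0362]
tcp_rot: [0.718, 0.696, 0.0, -0.001]
force: [-3.8, 1.3, 11.6]
opening: 0.55
gripper_force: 79.6
```

```bash
python3 -m pendant '[{"dx":0,"dy":0,"dz":-0.005,"wx":0,"wy":0,"wz":0},{"dx":0,"dy":0,"dz":0,"wx":0,"wy":0,"wz":0},{"dx":0,"dy":0,"dz":0,"wx":0,"wy":0,"wz":0},{"dx":0,"dy":0,"dz":0,"wx":0,"wy":0,"wz":0}]' -0.5
python3 -m pendant '[{"dx":0,"dy":0,"dz":-0.06,"wx":0,"wy":0,"wz":0},{"dx":0,"dy":0,"dz":-0.14,"wx":0,"wy":0,"wz":0},{"dx":0,"dy":0,"dz":-0.14,"wx":0,"wy":0,"wz":0},{"dx":0,"dy":0,"dz":-0.1,"wx":0,"wy":0,"wz":0},{"dx":0,"dy":0,"dz":0,"wx":0,"wy":0,"wz":0}]'
python3 -m pendant '[{"dx":0,"dy":0,"dz":0,"wx":0,"wy":0,"wz":0},{"dx":0,"dy":0,"dz":0,"wx":0,"wy":0,"wz":0},{"dx":0,"dy":0,"dz":0,"wx":0,"wy":0,"wz":0}]'
python3 -c "
from h import *
for z in (.0305,.015):
  for c in ('blue','amber','green'): wrist(c,z,'w10')
go(.404,-.297)"
```

```text
t: 20.1
position: [0.5489, -0.0307, 0.0357]
tcp_rot: [0.718, 0.696, 0.0, 0.0]
force: [-0.5, -0.6, 0.2]
opening: 0.748
gripper_force: 0.0
t: 20.52
position: [0.5533, -0.0312, 0.1514]
tcp_rot: [0.718, 0.696, 0.004, 0.004]
force: [0.7, -0.6, 0.2]
opening: 0.748
gripper_force: 0.0
t: 20.77
position: [0.5473, -0.0305, 0.1441]
tcp_rot: [0.718, 0.696, -0.001, -0.001]
force: [-0.7, -0.2, -0.1]
opening: 0.751
gripper_force: 0.0
blue (array([258. , 192.9]), np.int32(1856), array([50, 47], dtype=int32)) [ 0.5487 -0.0282]
blue (array([341.9, 190. ]), np.int32(1100), array([39, 37], dtype=int32)) [ 0.6183 -0.0277]
amber (array([257.5, 103. ]), np.int32(2328), array([54, 56], dtype=int32)) [0.5502 0.0432]
amber (array([348.6, 106.8]), np.int32(1368), array([40, 43], dtype=int32)) [0.6203 0.0384]
amber (array([498. , 296.5]), np.int32(1506), array([33, 66], dtype=int32)) [ 0.7659 -0.1329]
green (array([258.4,  14.6]), np.int32(1656), array([58, 36], dtype=int32)) [0.5527 0.1036]
green (array([355.3,  15.1]), np.int32(1304), array([44, 35], dtype=int32)) [0.6219 0.1011]
blue (array([257.6, 192.7]), np.int32(1862), array([50, 48], dtype=int32)) [ 0.5487 -0.0325]
blue (array([341.5, 189.7]), np.int32(1093), array([38, 37], dtype=int32)) [ 0.6229 -0.0319]
amber (array([256.5, 102.8]), np.int32(2325), array([54, 57], dtype=int32)) [0.5502 0.0437]
amber (array([347.4, 106.6]), np.int32(1362), array([41, 43], dtype=int32)) [0.6248 0.0385]
amber (array([497.3, 295.6]), np.int32(1565), array([34, 66], dtype=int32)) [ 0.7805 -0.1436]
green (array([257.2,  14.7]), np.int32(1661), array([59, 36], dtype=int32)) [0.5529 0.108 ]
green (array([353.9,  15.2]), np.int32(1302), array([44, 35], dtype=int32)) [0.6267 0.1054]
pos [ 0.5483 -0.0308  0.145 ] shift units [-1.0821 -0.5443  0.0013] rows 8.0 yang -1.75 tilt 0.09 q7 0.15382198765481386 t 21.0667 open 0.7481089733361455 F 0.0
```

View pics/w10.png

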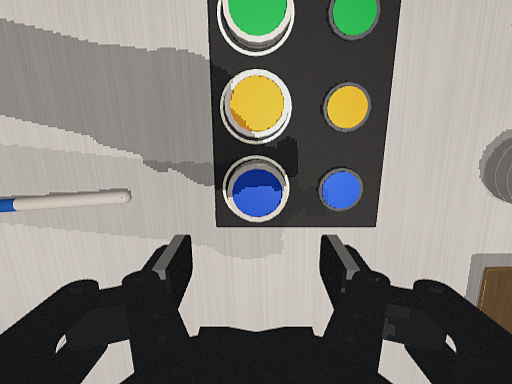

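All three lenses are placed: the wrist view shows blue, amber and green at (258,193), (257,103) and (258,15), each beside its own witness and within about 2.5 mm of centre. Step 1 is met. Now the spacer.

```bash
for i in 1 2; do python3 -m pendant '[{"dx":-0.108,"dy":-0.0544,"dz":0.014,"wx":0,"wy":0,"wz":0},{"dx":-0.108,"dy":-0.0544,"dz":0.014,"wx":0,"wy":0,"wz":0},{"dx":-0.108,"dy":-0.0544,"dz":0.014,"wx":0,"wy":0,"wz":0},{"dx":-0.108,"dy":-0.0544,"dz":0.014,"wx":0,"wy":0,"wz":0},{"dx":-0.108,"dy":-0.0544,"dz":0.014,"wx":0,"wy":0,"wz":0}]' -1 >/dev/null; done
python3 -m pendant '[{"dx":0,"dy":0,"dz":0,"wx":0,"wy":0,"wz":0},{"dx":0,"dy":0,"dz":0,"wx":0,"wy":0,"wz":0},{"dx":0,"dy":0,"dz":0,"wx":0,"wy":0,"wz":0},{"dx":0,"dy":0,"dz":0,"wx":0,"wy":0,"wz":0},{"dx":0,"dy":0,"dz":0,"wx":0,"wy":0,"wz":0}]'
cat >> h.py <<'E'
def ring(z,name,col='amber',amin=600,**k):
    s=r.state(); p=np.array(s['position']); im=viewer.camera('wrist'); cv2.imwrite(f'pics/{name}.png',im[:,:,::-1])
    for c in cv2.findContours(mask(im,col,**k),cv2.RETR_CCOMP,cv2.CHAIN_APPROX_NONE)[0]:
        if cv2.contourArea(c)<amin: continue
        (u,v),ax,_=cv2.fitEllipse(c); print('ring',(round(u,1),round(v,1)),np.round(ax,1),ray('wrist',(u,v),z,(p,s['tcp_rot']))[:2].round(4))
E
python3 -c "
from h import *
ring(.016,'w11')
go(.404,-.297,.022)"
```

```text
t: 22.32
position: [0.4057, -0.2951, 0.1107]
tcp_rot: [0.717, 0.697, 0.0, -0.0]
force: [0.7, 0.5, -0.5]
opening: 0.997
gripper_force: 0.0
ring (251.5, 205.3) [61.7 62.1] [ 0.4021 -0.2975]
ring (251.6, 204.2) [39.3 44.6] [ 0.4022 -0.2966]
pos [ 0.4056 -0.2951  0.1108] shift units [-0.0079 -0.0064  0.355 ] rows 3.0 yang -1.59 tilt 0.03 q7 0.7770975474140054 t 22.3667 open 0.9961801103811253 F 0.0
```

View pics/w11.png

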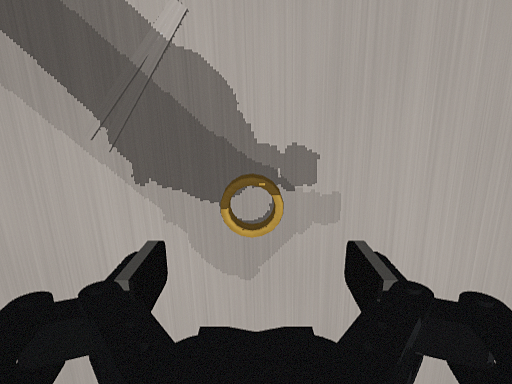

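The spacer is alone at (251,205), outer contour 62 px across, at (0.402, −0.297). I'll grip it.

```bash
python3 -m pendant '[{"dx":-0.002,"dy":-0.012,"dz":0.11,"wx":0,"wy":0,"wz":0},{"dx":0,"dy":0,"dz":0.11,"wx":0,"wy":0,"wz":0},{"dx":0,"dy":0,"dz":0.09,"wx":0,"wy":0,"wz":0},{"dx":0,"dy":0,"dz":0.04,"wx":0,"wy":0,"wz":0},{"dx":0,"dy":0,"dz":0,"wx":0,"wy":0,"wz":0}]' 
for i in 1 2 ; do python3 -m pendant '[{"dx":0,"dy":0,"dz":0,"wx":0,"wy":0,"wz":0},{"dx":0,"dy":0,"dz":0,"wx":0,"wy":0,"wz":0},{"dx":0,"dy":0,"dz":0,"wx":0,"wy":0,"wz":0},{"dx":0,"dy":0,"dz":0,"wx":0,"wy":0,"wz":0}]' 1 40; done
python3 -m pendant '[{"dx":0,"dy":0,"dz":-0.08,"wx":0,"wy":0,"wz":0},{"dx":0,"dy":0,"dz":-0.12,"wx":0,"wy":0,"wz":0},{"dx":0,"dy":0,"dz":-0.12,"wx":0,"wy":0,"wz":0},{"dx":0,"dy":0,"dz":-0.04,"wx":0,"wy":0,"wz":0},{"dx":0,"dy":0,"dz":0,"wx":0,"wy":0,"wz":0}]'
python3 -m pendant '[{"dx":0,"dy":0,"dz":0,"wx":0,"wy":0,"wz":0},{"dx":0,"dy":0,"dz":0,"wx":0,"wy":0,"wz":0},{"dx":0,"dy":0,"dz":0,"wx":0,"wy":0,"wz":0}]'
python3 -c "
from h import *
ring(r.state()['position'][2]-.008,'w12')
go(.55,.043)"
```

```text
t: 22.78
position: [0.4002, -0.2949, 0.0211]
tcp_rot: [0.717, 0.697, -0.001, -0.003]
force: [0.1, -0.5, -0.1]
opening: 0.997
gripper_force: 0.0
t: 23.12
position: [0.4029, -0.2976, 0.0253]
tcp_rot: [0.718, 0.696, 0.001, 0.001]
force: [-1.3, 1.9, 6.9]
opening: 0.558
gripper_force: 40.0
t: 23.45
position: [0.4029, -0.2976, 0.0253]
tcp_rot: [0.718, 0.696, 0.001, 0.001]
force: [-0.9, 1.1, 7.4]
opening: 0.553
gripper_force: 40.0
t: 23.87
position: [0.4042, -0.2985, 0.1168]
tcp_rot: [0.718, 0.696, 0.002, 0.004]
force: [-0.1, -0.3, -0.5]
opening: 0.555
gripper_force: 41.5
t: 24.12
position: [0.4004, -0.2958, 0.1117]
tcp_rot: [0.718, 0.696, -0.001, -0.002]
force: [-0.5, 0.5, -1.1]
opening: 0.555
gripper_force: 41.5
ring (255.4, 249.3) [95.8 96.4] [ 0.3999 -0.294 ]
ring (255.4, 246.7) [53.5 66.5] [ 0.3999 -0.2926]
pos [ 0.4004 -0.296   0.1117] shift units [ 1.3735e+00  5.5700e-01 -1.0000e-04] rows 9.0 yang -1.74 tilt 0.2 q7 0.7807916608626634 t 24.1667 open 0.5585427007302929 F 41.52466122061014
```

View pics/w12.png

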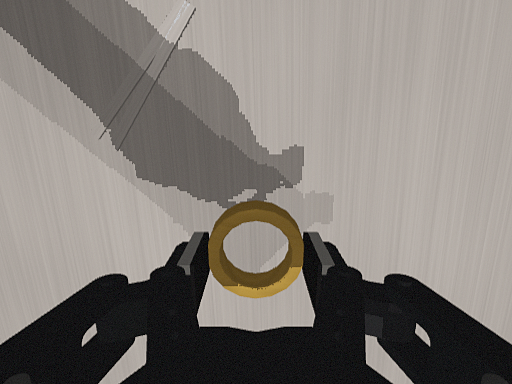

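The spacer is held level, centred at (255,249), about 2 mm +y of the TCP. I'll carry it over the amber lens, which is in the middle.

```bash
for i in 1 2 3; do python3 -m pendant '[{"dx":0.1138,"dy":0.0464,"dz":0,"wx":0,"wy":0,"wz":0},{"dx":0.1138,"dy":0.0464,"dz":0,"wx":0,"wy":0,"wz":0},{"dx":0.1138,"dy":0.0464,"dz":0,"wx":0,"wy":0,"wz":0},{"dx":0.1138,"dy":0.0464,"dz":0,"wx":0,"wy":0,"wz":0}]' >/dev/null; done
python3 -m pendant '[{"dx":0,"dy":0,"dz":0,"wx":0,"wy":0,"wz":0},{"dx":0,"dy":0,"dz":0,"wx":0,"wy":0,"wz":0},{"dx":0,"dy":0,"dz":0,"wx":0,"wy":0,"wz":0},{"dx":0,"dy":0,"dz":0,"wx":0,"wy":0,"wz":0},{"dx":0,"dy":0,"dz":0,"wx":0,"wy":0,"wz":0}]'
python3 -c "
from h import *
ring(r.state()['position'][2]-.008,'w13',amin=300)
rel('green',1,'green',.0305)
go(.55,.041,.057)"
```

```text
t: 25.58
position: [0.5503, 0.0382, 0.1128]
tcp_rot: [0.719, 0.695, -0.001, -0.0]
force: [-0.2, 0.1, -0.8]
opening: 0.558
gripper_force: 41.5
ring (351.7, 198.0) [39.4 43.2] [0.5958 0.0648]
ring (255.6, 240.9) [ 92.6 122.4] [0.5501 0.0445]
ring (255.2, 248.2) [50.1 67. ] [0.5498 0.0406]
green (array([256.4, 103.4]), np.int32(3117), array([62, 64], dtype=int32)) [0.5495 0.0791]
green (array([359.2, 104. ]), np.int32(1750), array([47, 48], dtype=int32)) [0.2616 0.0901]
green (array([256.4, 103.4]), np.int32(3117), array([62, 64], dtype=int32)) [0.553  0.1109]
green (array([359.2, 104. ]), np.int32(1750), array([47, 48], dtype=int32)) [0.6218 0.1083]
pos [0.5506 0.0386 0.1131] shift units [ 0.0095 -0.0028  0.2244] rows 2.0 yang -1.9 tilt 0.04 q7 0.0537564279781408 t 25.6833 open 0.5548638591015832 F 41.53535110875964
```

```bash
python3 -m pendant '[{"dx":0.007,"dy":0,"dz":0.09,"wx":0,"wy":0,"wz":0},{"dx":0,"dy":0,"dz":0.08,"wx":0,"wy":0,"wz":0},{"dx":0,"dy":0,"dz":0.035,"wx":0,"wy":0,"wz":0},{"dx":0,"dy":0,"dz":0,"wx":0,"wy":0,"wz":0},{"dx":0,"dy":0,"dz":0,"wx":0,"wy":0,"wz":0}]'
python3 -m pendant '[{"dx":0,"dy":0,"dz":0.006,"wx":0,"wy":0,"wz":0},{"dx":0,"dy":0,"dz":0,"wx":0,"wy":0,"wz":0}]'
python3 -m pendant '[{"dx":0,"dy":0,"dz":0.004,"wx":0,"wy":0,"wz":0},{"dx":0,"dy":0,"dz":0,"wx":0,"wy":0,"wz":0}]'
python3 -m pendant '[{"dx":0,"dy":0,"dz":0.004,"wx":0,"wy":0,"wz":0},{"dx":0,"dy":0,"dz":0,"wx":0,"wy":0,"wz":0}]'
```

```text
t: 26.1
position: [0.5508, 0.0413, 0.0618]
tcp_rot: [0.718, 0.696, -0.001, -0.0]
force: [-0.0, -0.1, -1.4]
opening: 0.556
gripper_force: 41.5
t: 26.27
position: [0.5522, 0.0418, 0.0615]
tcp_rot: [0.718, 0.696, 0.001, 0.001]
force: [0.5, 0.3, -1.3]
opening: 0.552
gripper_force: 41.5
t: 26.43
position: [0.5517, 0.042, 0.0602]
tcp_rot: [0.718, 0.696, 0.001, 0.0]
force: [0.4, -0.5, -1.1]
opening: 0.555
gripper_force: 41.5
t: 26.6
position: [0.5513, 0.042, 0.0586]
tcp_rot: [0.718, 0.696, 0.0, 0.0]
force: [-0.9, 0.5, -1.6]
opening: 0.552
gripper_force: 41.5
```

```bash
python3 -m pendant '[{"dx":0,"dy":-0.003,"dz":0.005,"wx":0,"wy":0,"wz":0},{"dx":0,"dy":0,"dz":0,"wx":0,"wy":0,"wz":0}]' | sed -n '2p;4p'
python3 -m pendant '[{"dx":0,"dy":0,"dz":0.004,"wx":0,"wy":0,"wz":0},{"dx":0,"dy":0,"dz":0,"wx":0,"wy":0,"wz":0}]' | sed -n '2p;4p'
python3 -m pendant '[{"dx":0,"dy":0,"dz":0.004,"wx":0,"wy":0,"wz":0},{"dx":0,"dy":0,"dz":0,"wx":0,"wy":0,"wz":0}]' | sed -n '2p;4p'
```

```text
position: [0.5508, 0.042, 0.0575]
force: [1.1, -0.1, -0.0]
position: [0.5508, 0.042, 0.0574]
force: [-2.2, -0.2, 7.8]
position: [0.5509, 0.042, 0.0573]
force: [-4.2, 1.1, 12.2]
```

Contact at the expected height (predicted 0.055–0.057). I'll release, lift and look.

```bash
python3 -m pendant '[{"dx":0,"dy":0,"dz":-0.006,"wx":0,"wy":0,"wz":0},{"dx":0,"dy":0,"dz":0,"wx":0,"wy":0,"wz":0},{"dx":0,"dy":0,"dz":0,"wx":0,"wy":0,"wz":0},{"dx":0,"dy":0,"dz":0,"wx":0,"wy":0,"wz":0}]' -0.5 | sed -n '2p;4,6p'
python3 -m pendant '[{"dx":0,"dy":0,"dz":-0.06,"wx":0,"wy":0,"wz":0},{"dx":0,"dy":0,"dz":-0.14,"wx":0,"wy":0,"wz":0},{"dx":0,"dy":0,"dz":-0.1,"wx":0,"wy":0,"wz":0},{"dx":0,"dy":0,"dz":0,"wx":0,"wy":0,"wz":0},{"dx":0,"dy":0,"dz":0,"wx":0,"wy":0,"wz":0}]' >/dev/null
python3 -m pendant '[{"dx":0,"dy":0,"dz":0,"wx":0,"wy":0,"wz":0},{"dx":0,"dy":0,"dz":0,"wx":0,"wy":0,"wz":0},{"dx":0,"dy":0,"dz":0,"wx":0,"wy":0,"wz":0}]' | sed -n '2p'
python3 -c "
from h import *
ring(.048,'w14',amin=300)
im=viewer.camera('top')
for b in blobs(im,'red'): print(b,[ray('top',b[0],z)[:2].round(4) for z in (.01,.027,.032)])
go(.48,.413)"
```

```text
position: [0.5503, 0.042, 0.0565]
force: [-0.0, -0.0, 0.0]
opening: 0.754
gripper_force: 0.0
position: [0.5491, 0.0419, 0.1302]
ring (346.6, 196.8) [36.7 40. ] [0.6148 0.0477]
ring (258.2, 207.0) [65.9 66.1] [0.5504 0.0418]
(array([101.9, 217.4]), np.int32(69), array([11,  9], dtype=int32)) [array([0.4845, 0.4186]), array([0.4813, 0.4115]), array([0.4804, 0.4094])]
pos [0.5495 0.0418 0.1305] shift units [ 1.4756e+00 -3.2320e-01 -5.0000e-04] rows 10.0 yang -1.75 tilt 0.14 q7 0.03508739863113249 t 28.2 open 0.7531018723801758 F 0.0
```

View pics/w14.png

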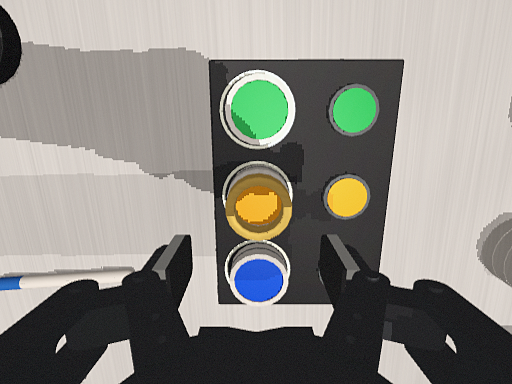

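The spacer lies flat on the amber lens at (258,207), with amber glass visible through it and the ring centred at (0.550, 0.042). Step 2 is met. Next is the cover.

```bash
for i in 1 2 3; do python3 -m pendant '[{"dx":0.1223,"dy":-0.0267,"dz":0,"wx":0,"wy":0,"wz":0},{"dx":0.1223,"dy":-0.0267,"dz":0,"wx":0,"wy":0,"wz":0},{"dx":0.1223,"dy":-0.0267,"dz":0,"wx":0,"wy":0,"wz":0},{"dx":0.1223,"dy":-0.0267,"dz":0,"wx":0,"wy":0,"wz":0}]' >/dev/null; done
python3 -m pendant '[{"dx":0,"dy":0,"dz":0,"wx":0,"wy":0,"wz":0},{"dx":0,"dy":0,"dz":0,"wx":0,"wy":0,"wz":0},{"dx":0,"dy":0,"dz":0,"wx":0,"wy":0,"wz":0},{"dx":0,"dy":0,"dz":0,"wx":0,"wy":0,"wz":0},{"dx":0,"dy":0,"dz":0,"wx":0,"wy":0,"wz":0}]' | sed -n '2p'
python3 -c "
from h import *
ring(.031,'w15','red',300)
go(.48,.411,.031)"
```

```text
position: [0.4826, 0.4087, 0.1315]
ring (255.4, 195.5) [28.5 32.3] [0.4822 0.4124]
pos [0.4825 0.4091 0.1317] shift units [ 0.0078 -0.0102  0.4026] rows 3.0 yang -1.93 tilt 0.05 q7 -0.6073675570029875 t 29.6667 open 0.7480618235638856 F 0.0
```

View pics/w15.png

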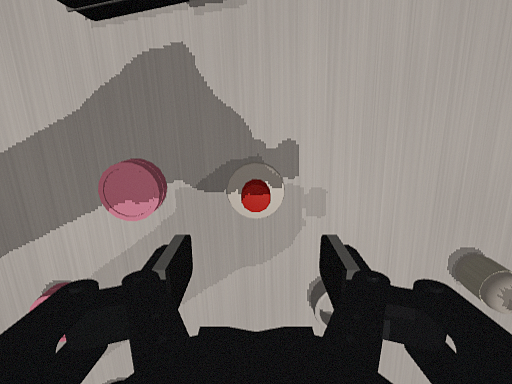

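The cover stands knob up at (255,195); the pink disc at (133,190) and the grey ring at (320,300) are clear. I'll grip the knob.

```bash
python3 -m pendant '[{"dx":0.01,"dy":-0.002,"dz":0.12,"wx":0,"wy":0,"wz":0},{"dx":0,"dy":0,"dz":0.12,"wx":0,"wy":0,"wz":0},{"dx":0,"dy":0,"dz":0.09,"wx":0,"wy":0,"wz":0},{"dx":0,"dy":0,"dz":0.05,"wx":0,"wy":0,"wz":0},{"dx":0,"dy":0,"dz":0.016,"wx":0,"wy":0,"wz":0}]' >/dev/null
python3 -m pendant '[{"dx":0,"dy":0,"dz":0,"wx":0,"wy":0,"wz":0},{"dx":0,"dy":0,"dz":0,"wx":0,"wy":0,"wz":0},{"dx":0,"dy":0,"dz":0,"wx":0,"wy":0,"wz":0}]'
for i in 1 2 ; do python3 -m pendant '[{"dx":0,"dy":0,"dz":0,"wx":0,"wy":0,"wz":0},{"dx":0,"dy":0,"dz":0,"wx":0,"wy":0,"wz":0},{"dx":0,"dy":0,"dz":0,"wx":0,"wy":0,"wz":0},{"dx":0,"dy":0,"dz":0,"wx":0,"wy":0,"wz":0}]' 1 30| sed -n '2p;4,6p'; done
```

```text
t: 30.33
position: [0.4827, 0.4145, 0.0347]
tcp_rot: [0.718, 0.696, 0.002, 0.0]
force: [-0.2, -0.3, -0.2]
opening: 0.751
gripper_force: 0.0
position: [0.4817, 0.4142, 0.0338]
force: [-1.6, -0.1, 2.8]
opening: 0.267
gripper_force: 29.4
position: [0.4817, 0.4142, 0.0337]
force: [-0.5, -1.1, 4.9]
opening: 0.267
gripper_force: 29.8
```

```bash
python3 -m pendant '[{"dx":0,"dy":0,"dz":-0.08,"wx":0,"wy":0,"wz":0},{"dx":0,"dy":0,"dz":-0.12,"wx":0,"wy":0,"wz":0},{"dx":0,"dy":0,"dz":-0.12,"wx":0,"wy":0,"wz":0},{"dx":0,"dy":0,"dz":-0.08,"wx":0,"wy":0,"wz":0},{"dx":0,"dy":0,"dz":0,"wx":0,"wy":0,"wz":0}]' >/dev/null
python3 -m pendant '[{"dx":0,"dy":0,"dz":0,"wx":0,"wy":0,"wz":0},{"dx":0,"dy":0,"dz":0,"wx":0,"wy":0,"wz":0},{"dx":0,"dy":0,"dz":0,"wx":0,"wy":0,"wz":0}]' | sed -n '2p;4,6p'
python3 -c "
from h import *
ring(r.state()['position'][2]-.002,'w16','red',300)
go(.5504,.042)"
```

```text
position: [0.4797, 0.4126, 0.1305]
force: [0.0, -0.1, -0.5]
opening: 0.268
gripper_force: 29.5
ring (255.4, 257.7) [48.  58.9] [0.4792 0.413 ]
pos [0.4798 0.4126 0.1305] shift units [-1.4732  0.3274  0.0036] rows 10.0 yang -1.74 tilt 0.24 q7 -0.610076418748309 t 31.7167 open 0.26556028828240363 F 29.516682028770447
```

View pics/w16.png

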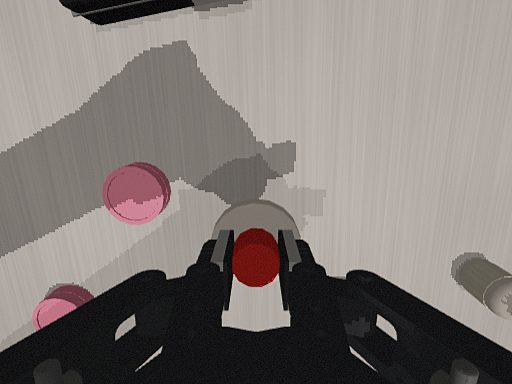

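The cover is held level, knob at (255,258). I'll carry it over the spacer.

```bash
for i in 1 2 3; do python3 -m pendant '[{"dx":-0.1226,"dy":0.0273,"dz":0,"wx":0,"wy":0,"wz":0},{"dx":-0.1226,"dy":0.0273,"dz":0,"wx":0,"wy":0,"wz":0},{"dx":-0.1226,"dy":0.0273,"dz":0,"wx":0,"wy":0,"wz":0},{"dx":-0.1226,"dy":0.0273,"dz":0,"wx":0,"wy":0,"wz":0}]' >/dev/null; done
python3 -m pendant '[{"dx":0,"dy":0,"dz":0,"wx":0,"wy":0,"wz":0},{"dx":0,"dy":0,"dz":0,"wx":0,"wy":0,"wz":0},{"dx":0,"dy":0,"dz":0,"wx":0,"wy":0,"wz":0},{"dx":0,"dy":0,"dz":0,"wx":0,"wy":0,"wz":0},{"dx":0,"dy":0,"dz":0,"wx":0,"wy":0,"wz":0}]' | sed -n '2p'
python3 -c "
from h import *
ring(r.state()['position'][2]-.002,'w17','red',300)
rel('green',1,'green',.0305)
go(.5504,.0425,.082)"
```

```text
position: [0.5513, 0.0456, 0.1322]
ring (255.4, 257.5) [48.3 58.3] [0.5508 0.0461]
green (array([255.9, 114.6]), np.int32(2518), array([56, 58], dtype=int32)) [0.5523 0.1154]
green (array([349.5, 115.1]), np.int32(1436), array([42, 43], dtype=int32)) [0.2876 0.1238]
green (array([255.9, 114.6]), np.int32(2518), array([56, 58], dtype=int32)) [0.553  0.1109]
green (array([349.5, 115.1]), np.int32(1436), array([42, 43], dtype=int32)) [0.6222 0.1087]
pos [0.5515 0.0452 0.1325] shift units [-0.011  -0.0041  0.202 ] rows 2.0 yang -1.59 tilt 0.04 q7 0.03274574062336129 t 33.2333 open 0.26295232168204724 F 29.516830444335938
```

```bash
python3 -m pendant '[{"dx":-0.006,"dy":-0.003,"dz":0.08,"wx":0,"wy":0,"wz":0},{"dx":0,"dy":0,"dz":0.07,"wx":0,"wy":0,"wz":0},{"dx":0,"dy":0,"dz":0.03,"wx":0,"wy":0,"wz":0},{"dx":0,"dy":0,"dz":0,"wx":0,"wy":0,"wz":0},{"dx":0,"dy":0,"dz":0,"wx":0,"wy":0,"wz":0}]'| sed -n '2p;4p'
python3 -m pendant '[{"dx":0,"dy":0,"dz":0.005,"wx":0,"wy":0,"wz":0},{"dx":0,"dy":0,"dz":0,"wx":0,"wy":0,"wz":0}]'| sed -n '2p;4p'
python3 -m pendant '[{"dx":0,"dy":0,"dz":0.003,"wx":0,"wy":0,"wz":0},{"dx":0,"dy":0,"dz":0,"wx":0,"wy":0,"wz":0}]'| sed -n '2p;4p'
```

```text
position: [0.5508, 0.0424, 0.0876]
force: [0.0, -0.7, -0.4]
position: [0.5519, 0.0422, 0.0874]
force: [0.5, 0.3, 0.2]
position: [0.5515, 0.0421, 0.0863]
force: [-0.4, -0.5, -0.9]
```

```bash
python3 -m pendant '[{"dx":0.001,"dy":-0.003,"dz":0.008,"wx":0,"wy":0,"wz":0},{"dx":0,"dy":0,"dz":0,"wx":0,"wy":0,"wz":0},{"dx":0,"dy":0,"dz":0,"wx":0,"wy":0,"wz":0}]'| sed -n '2p;4p'
python3 -m pendant '[{"dx":0,"dy":0,"dz":0.005,"wx":0,"wy":0,"wz":0},{"dx":0,"dy":0,"dz":0,"wx":0,"wy":0,"wz":0}]'| sed -n '2p;4p'
python3 -m pendant '[{"dx":0,"dy":0,"dz":0.004,"wx":0,"wy":0,"wz":0},{"dx":0,"dy":0,"dz":0,"wx":0,"wy":0,"wz":0}]'| sed -n '2p;4p'
```

```text
position: [0.55, 0.0423, 0.0837]
force: [-0.1, 0.1, -0.4]
position: [0.5501, 0.0423, 0.0823]
force: [0.1, -0.0, -0.0]
position: [0.5503, 0.0423, 0.0817]
force: [-1.3, 0.2, 2.8]
```

Contact at z = 0.0817, exactly as predicted. I'll release and lift.

```bash
python3 -m pendant '[{"dx":0,"dy":0,"dz":0,"wx":0,"wy":0,"wz":0},{"dx":0,"dy":0,"dz":0,"wx":0,"wy":0,"wz":0},{"dx":0,"dy":0,"dz":0,"wx":0,"wy":0,"wz":0},{"dx":0,"dy":0,"dz":0,"wx":0,"wy":0,"wz":0},{"dx":0,"dy":0,"dz":0,"wx":0,"wy":0,"wz":0}]' -0.3 | sed -n '2p;4,6p'
python3 -m pendant '[{"dx":0,"dy":0,"dz":-0.05,"wx":0,"wy":0,"wz":0},{"dx":0,"dy":0,"dz":-0.12,"wx":0,"wy":0,"wz":0},{"dx":0,"dy":0,"dz":-0.12,"wx":0,"wy":0,"wz":0},{"dx":0,"dy":0,"dz":-0.1,"wx":0,"wy":0,"wz":0},{"dx":0,"dy":0,"dz":0,"wx":0,"wy":0,"wz":0}]' >/dev/null
python3 -m pendant '[{"dx":0,"dy":0,"dz":0,"wx":0,"wy":0,"wz":0},{"dx":0,"dy":0,"dz":0,"wx":0,"wy":0,"wz":0},{"dx":0,"dy":0,"dz":0,"wx":0,"wy":0,"wz":0}]' | sed -n '2p;4p'
python3 -c "
from h import *
ring(.075,'w18','red',300)
a=cv2.imread('pics/w18.png'); b=viewer.camera('scene')[:,:,::-1]
cv2.imwrite('pics/fin.png',np.hstack([cv2.resize(a,(400,300)),cv2.resize(b[120:270,210:410],(400,300))]))"
```

```text
position: [0.5502, 0.0423, 0.0814]
force: [-0.2, 0.5, 0.2]
opening: 0.65
gripper_force: 0.0
position: [0.5491, 0.0423, 0.178]
force: [0.4, -0.1, 0.3]
ring (257.1, 202.2) [28.6 32.7] [0.5497 0.0397]
```

View pics/fin.png

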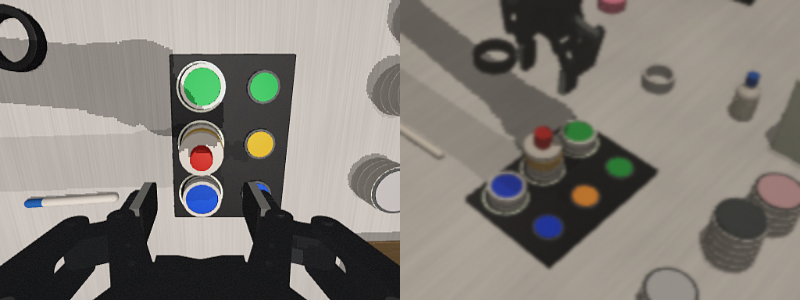

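The picture shows the cover knob up on the spacer on the amber lens, with the knob at (201,158) left and the stack straight at (543,150) right. Blue and green stand in their circles and the grey ring is undisturbed. The robot is clear, so I'm handing in.

```bash
python3 -c "
from bench import r
print(r.sign_off())"
```

```text
the job is handed in; nothing more can be done
None
```

The job is handed in at about 35 s of the 120 s limit: all three lenses stand in their own circles, with the spacer and the knob-up cover stacked on the middle (amber) lens. The steel ring was left alone, and no verdict came back at hand-in.

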